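# Close a snap-lock food box

## Task

Set the loose grey lid with the carry bar squarely on the open food box, skirt inside the rim, so that it lies fully down. Only then fold its four side clips down until each hangs flat against the side of the box. Keep the box more or less where it stands, leave the two tins, the jar and the packet standing around it alone, and let go of everything at the end.

Things in the scene. Friction and masses are not known exactly. Their poses are not given: they have to be found in the camera images.
- box_rim (a point): Open food box of white plastic on the table: 180 (its x) by 130 (its y) by 100 mm high outside, mouth 172 by 122, a slim outer lip at the rim standing out 4 mm. Loose, about 1.3 kg with the packets and tin in it, which stay clear of the lid; it can be pushed along. This point: centre of the mouth at rim height, 100 above the table, z up, x along the long side.
- lid_bar (a point): Carry bar on top of the box's grey plastic lid, which lies right way up on the table, loose, about 0.3 kg. Bar along the lid's x, 80 long, 14 wide, 14 high, a leg at each end, open beneath. This point: the bar's centre, 23 above the plate's top, 41 above the skirt's lower edge, and 29 above the rim once seated; x along the bar, z up.
- lid_plate (a point): Centre of the underside of the lid's plate, 29 mm below the bar's centre, axes as the bar. Plate 192 (x) by 142 (y) by 6 mm; under it a skirt 166 by 116 and 12 deep goes inside the box's mouth with 3 mm play on each side, either of two ways round. Seated, this point lies at the centre of the mouth, at rim height.
- clip_px_hinge (a point): Hinge of the clip on the lid's +x (short) edge, (+99, 0) mm from the bar's centre in the lid's x, y and 26 below it (3 above the rim when seated). Middle of the hinge line; turns with the clip: x points to the clip's free end, y along the hinge. The clip: grey flap 60 wide, 28 long, 4 thick (the hinge at mid-thickness), a 2.5 mm ridge across its upper face at the free end.
- clip_px (a joint): Angle (rad) of the clip on the lid's +x (short) edge: 0 level, straight out; negative raised above level (to -0.9); positive below; 1.57 is its stop, hanging flat beside the box wall. The stiff hinge (0.035 N m, about 1.3 N at the free end) leaves it wherever it is put: no spring, no click.
- clip_py_hinge (a point): Hinge of the clip on the lid's +y (long) edge, (0, +74) mm from the bar's centre in the lid's x, y and 26 below it (3 above the rim when seated). Middle of the hinge line; turns with the clip: x points to the clip's free end, y along the hinge. The clip: grey flap 60 wide, 28 long, 4 thick (the hinge at mid-thickness), a 2.5 mm ridge across its upper face at the free end.
- clip_py (a joint): Angle (rad) of the clip on the lid's +y (long) edge: 0 level, straight out; negative raised above level (to -0.9); positive below; 1.57 is its stop, hanging flat beside the box wall. The stiff hinge (0.035 N m, about 1.3 N at the free end) leaves it wherever it is put: no spring, no click.
- clip_nx_hinge (a point): Hinge of the clip on the lid's -x (short) edge, (-99, 0) mm from the bar's centre in the lid's x, y and 26 below it (3 above the rim when seated). Middle of the hinge line; turns with the clip: x points to the clip's free end, y along the hinge. The clip: grey flap 60 wide, 28 long, 4 thick (the hinge at mid-thickness), a 2.5 mm ridge across its upper face at the free end.
- clip_nx (a joint): Angle (rad) of the clip on the lid's -x (short) edge: 0 level, straight out; negative raised above level (to -0.9); positive below; 1.57 is its stop, hanging flat beside the box wall. The stiff hinge (0.035 N m, about 1.3 N at the free end) leaves it wherever it is put: no spring, no click.
- clip_ny_hinge (a point): Hinge of the clip on the lid's -y (long) edge, (0, -74) mm from the bar's centre in the lid's x, y and 26 below it (3 above the rim when seated). Middle of the hinge line; turns with the clip: x points to the clip's free end, y along the hinge. The clip: grey flap 60 wide, 28 long, 4 thick (the hinge at mid-thickness), a 2.5 mm ridge across its upper face at the free end.
- clip_ny (a joint): Angle (rad) of the clip on the lid's -y (long) edge: 0 level, straight out; negative raised above level (to -0.9); positive below; 1.57 is its stop, hanging flat beside the box wall. The stiff hinge (0.035 N m, about 1.3 N at the free end) leaves it wherever it is put: no spring, no click.
- tin_mid (a point): Bystander to leave alone: upright food tin, 68 diameter, 85 high, beyond the box and lid. This point is half-way up its middle.
- flat_tin_mid (a point): Bystander to leave alone: flat round steel tin, 60 diameter, 32 high, on the robot's side of the box and lid. This point is half-way up its middle.
- jar_mid (a point): Bystander to leave alone: upright glass jar, 72 diameter, 120 high, out to the left. This point is half-way up its middle.
- carton_mid (a point): Bystander to leave alone: upright cardboard packet 60 by 120 by 100 high, out to the right. This point is half-way up its middle.

How it is judged:
On the way, in this order (a step that is already met when the one before it is completed fails the run):
1. the lid is seated on the box with none of its clips folded down yet (horizontal distance between lid_bar and box_rim below 0.006 m and z of lid_bar in the frame of box_rim between 0.025 and 0.032 m and angle between the x axis of lid_bar and the x axis of box_rim, either way round below 0.08 rad and angle between box_rim's own z axis and vertical below 0.05 rad and height (world z) of box_rim below 0.105 m and value of joint each of clip_px, clip_py, clip_nx, clip_ny below 1 rad), for 0.2 s.
2. all four clips are folded down (value of joint each of clip_px, clip_py, clip_nx, clip_ny above 1.35 rad), for 0.2 s.
At the end, for the whole second after the job is handed in: The lid lies on the box: bar centre within 6 mm (horizontally) of the mouth's centre and 25 to 32 mm above the rim, long sides parallel within 0.08 rad (either way round), the box upright within 0.05 rad on the table; all four clips down to more than 1.35 rad (stop 1.57) (all of step 2 and horizontal distance between lid_bar and box_rim below 0.006 m and z of lid_bar in the frame of box_rim between 0.025 and 0.032 m and angle between the x axis of lid_bar and the x axis of box_rim, either way round below 0.08 rad and angle between box_rim's own z axis and vertical below 0.05 rad and height (world z) of box_rim below 0.105 m); the robot touches nothing.
It fails at once if the box is shifted by more than 50 mm (distance of box_rim from where it was at the start of the episode above 0.05 m).
It fails at once if the tin is moved by more than 25 mm or tipped (distance of tin_mid from where it was at the start of the episode above 0.025 m or angle between tin_mid's own z axis and vertical above 0.3 rad).
It fails at once if the flat tin is moved by more than 25 mm or tipped (distance of flat_tin_mid from where it was at the start of the episode above 0.025 m or angle between flat_tin_mid's own z axis and vertical above 0.3 rad).
It fails at once if the jar is moved by more than 25 mm or tipped (distance of jar_mid from where it was at the start of the episode above 0.025 m or angle between jar_mid's own z axis and vertical above 0.3 rad).
It fails at once if the carton is moved by more than 25 mm or tipped (distance of carton_mid from where it was at the start of the episode above 0.025 m or angle between carton_mid's own z axis and vertical above 0.3 rad).
It also fails if it takes over 72 s, if anything falls off the work surface, if the arm or the gripper's body presses on something with over 40 N, if the wrist force passes 120 N, or if a joint passes its speed limit or range.

## Robot

A 6-joint arm with a two-finger parallel gripper is mounted at the origin on the work surface. World frame = base frame: x ahead of the robot, y to its left, z up, the work surface at z = 0. Lengths are in m, angles in rad, forces in N, time in s.
With the tool pointing down it reaches from about 0.375 to 0.975 m from the base axis. Payload 3.8 kg.
Tool frame: the origin (TCP) lies where the fingers leave the gripper's body, on its centre line; the fingertips stand 73 mm ahead of it and the grasp point (between the pads) lies 54 mm ahead of it (nose_length is the distance from the TCP to the fingertips, in m); z points along the fingers, y is the line along which they close (so a half turn about z gives the same grasp; the last joint's range is limited). The gripper opens to 85 mm and grips with 20 to 120 N. Pads are 22 mm wide; open, the fingers measure 114 mm over their backs; the gripper's body (76 mm by 85 mm) begins 54 mm behind the grasp point. The pads swing forward as they close: fully open they stand 13 mm farther back than shut.
Start: joints at [-1.25, 0.264, 1.604, -0, 1.274, -0.037], TCP at [0.236, -0.632, 0.304] pointing down, gripper open.
Joint ranges: [-2.63, 2.63], [-0.94, 2.18], [0.31, 2.57], [-1.31, 4.45], [0, 2.66], [-2.55, 2.55]. Speed limits (rad/s): [2.57, 2.57, 3.14, 3.14, 3.14, 3.14].

## Interface

Orientations are given as a rotation vector (axis times angle).
In Python, from workcell import read_state, read_camera, calibration, finish_job, look_for, cut_out, tip_of, nose_length gives the robot as it stands.
- The arm moves only by the tool step_arm, never from a script. Its argument "targets" is a list of rows, each a list of 3 entries, a list of its own where there are three numbers: the turn, a rotation vector about the tool's x, y, z in rad, then the shift along the tool's x, y, z in mm, then the finger opening in mm, from 0 to 85.4. In form: [[[ax, ay, az], [x, y, z], grip], ...]. A call has 1 to 5 rows; each row shifts and turns the commanded pose from where the row before left it, along the tool's axes as they then stand; what a row does not reach is not made up. A row lasts 1/12 s, in which the tool goes at most 41.7 mm and 7.16 degrees, less where a joint would pass 70% of its speed; a pose out of reach is approached as far as the arm can. A call with a gripper value outside its range is refused whole. The fingers move at their own pace and stop on an object; "grip_force" is the grip in N (left out, the last holds). Time passes only in rows, so rows that do not move let the fingers close. It gives the time, the measured TCP pose, the force, the opening and the grip force at its end, in the units of the state.
- read_state(): the state, without advancing time (a new reading comes with each control period).
- read_camera(name): name is "scene" or "top" or "wrist"; returns the picture (384x512x3 uint8, red, green, blue); there is no depth.
- calibration(name): a dict with "camera_matrix" (3x3 intrinsics, pixels), "R" (3x3) and "t" (3): a world point X has camera coordinates R X + t. Camera axes: x right, y down, z forward; pixel columns grow to the right and rows downward; lengths in m; the calibration is good to about 2 mm. A picture is of the moment at which its call begins: read the wrist's pose just before it. calibration takes no time and is no camera call; for the wrist camera it gives the pose at the moment of the call.
- finish_job(): hands the job in; it is judged then, once.
Trained networks look in the newest picture that a camera, given by its name, has taken for a name from the list of things; names that differ only in an ending like _2 or _b are one class to them, and where a whole thing is asked for, a point or a joint stands for the part that bears it (a point fixed in the world has none). Each returns a list of dicts, best first, with "score" (0 to 1); they miss things now and then, are a little off and sometimes report something else, mostly with a low value. They report only what shows in the picture. A call takes as long as a camera call.
- look_for(camera, query): "extent" ([left, top, right, bottom] in pixels, round what is visible of it).
- cut_out(camera, query): "region" (384x512 bool, what is visible of it) and "extent" ([left, top, right, bottom] in pixels, round what is visible of it).
- tip_of(camera, query): "at" ([row, column] in pixels: a listed point, or the origin of a listed thing).
The state is a dict: "time": time; "q": joint angles; "joint_vel": joint speeds; "joint_torque": joint torques, N m; "tool_pos": TCP position; "tcp_rot": TCP orientation; "wrist_force": force on the tool from outside, world axes, zero at the start; "torque": the same for the moment, N m; "width": opening from 0.0 (shut) to 1.0 (fully open); "grip_force": force on a finger pad.
Only numpy, scipy, OpenCV 4.12 (cv2) and the standard library are available. Lean on these libraries where they do the work, as an engineer would, in place of code of your own. Each camera call takes 0.05 s, during which the arm holds its last target. There are 200 camera calls.

## Working session

There is one attempt and no reset: what is moved stays moved. The work goes in short steps, Python scripts to look and compute and a tool call to move; the robot and the scene stay as the last step left them, time stands still between calls to the robot, and variables do not carry over. Pictures are saved under pics/ and viewed, at most 10 in all, crops included, and the job is handed in when it is done.

Besides the shell and the picture viewer there is one more tool, called as name(argument=value, ...) on one line, values as JSON. step_arm: Moves the arm, as the interface text tells. Its arguments: {"type":"object","properties":{"targets":{"type":"array","items":{"type":"array"}},"grip_force":{"type":"number"}},"required":["targets"]}

```bash
mkdir -p pics; ls; cat > h.py <<'E'
import numpy as np, cv2
from workcell import *
from scipy.spatial.transform import Rotation as R
def ray(cam,rc):
    c=calibration(cam);K=np.array(c["camera_matrix"]);Rm=np.array(c["R"]);t=np.array(c["t"])
    d=Rm.T@np.linalg.inv(K)@np.array([rc[1],rc[0],1.]);o=-Rm.T@t
    return o,d
def at_z(cam,rc,z):
    o,d=ray(cam,rc);return o+d*(z-o[2])/d[2]
def proj(cam,X):
    c=calibration(cam);p=np.array(c["camera_matrix"])@(np.array(c["R"])@np.array(X)+np.array(c["t"]));return p[:2]/p[2]
E
python3 - <<'E'
from h import *
ims=[]
for c in["top","scene"]:
    im=read_camera(c);cv2.imwrite(f"pics/{c}0.png",im[:,:,::-1])
    print(c,np.round(-np.array(calibration(c)["R"]).T@np.array(calibration(c)["t"]),3))
H=dict(box_rim=.1,lid_bar=.041,lid_plate=.012,clip_px_hinge=.015,clip_py_hinge=.015,clip_nx_hinge=.015,clip_ny_hinge=.015,tin_mid=.0425,flat_tin_mid=.016,jar_mid=.06,carton_mid=.05)
for n,z in H.items():
    for r in tip_of("top",n)[:2]: print(n,np.round(r["at"],1),round(r["score"],2),np.round(at_z("top",r["at"],z),4))
E
```

```text
pics
top [ 0.372 -0.011  1.242]
scene [1.513 0.266 0.938]
box_rim [203.4 176.7] 0.93 [0.5446 0.2178 0.1   ]
lid_bar [221.5 326.8] 0.88 [ 0.5067 -0.2093  0.041 ]
lid_plate [221.2 323.8] 0.56 [ 0.5107 -0.2052  0.012 ]
clip_py_hinge [212.  302.1] 0.57 [ 0.537  -0.1403  0.015 ]
clip_nx_hinge [252.7 311.6] 0.63 [ 0.4169 -0.1678  0.015 ]
clip_ny_hinge [228.3 346.9] 0.46 [ 0.4902 -0.273   0.015 ]
tin_mid [152.1 252.2] 0.78 [0.7115 0.0112 0.0425]
tin_mid [253.2 311.9] 0.2 [ 0.4145 -0.1651  0.0425]
flat_tin_mid [266.4 253.3] 0.55 [0.3748 0.0026 0.016 ]
jar_mid [228.8 345.7] 0.65 [ 0.4844 -0.2599  0.06  ]
jar_mid [212.5 298.2] 0.53 [ 0.5293 -0.1243  0.06  ]
carton_mid [191.2 411.3] 0.92 [ 0.5983 -0.4562  0.05  ]
```

View pics/top0.png

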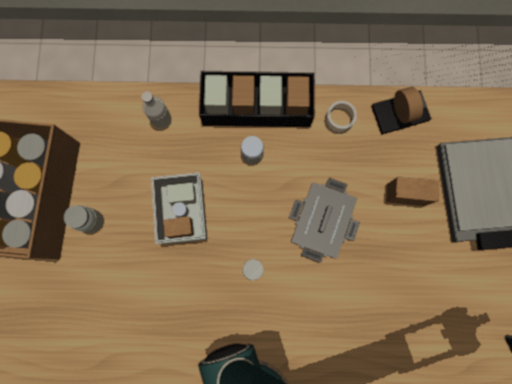

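View pics/scene0.png

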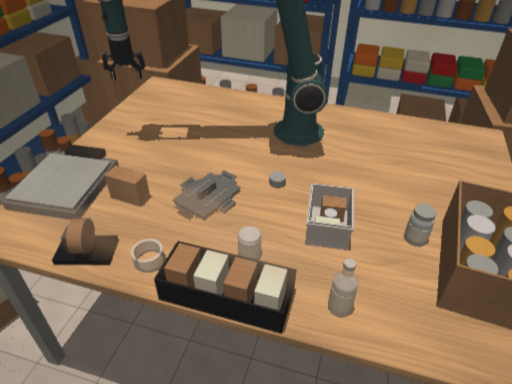

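The top picture shows the box at about (row 203, col 178), its long side nearly along world x. The lid is at (221, 325), turned by about -24°. The flat tin is at (268, 253), the tin at (150, 252), the jar at (220, 82) and the carton at (190, 412). The network's "jar" hits are wrong: they fall on the lid.

```bash
cat >> h.py <<'E'
def pose():
    s=read_state();return np.array(s["tool_pos"]),R.from_rotvec(s["tcp_rot"])
def down(yaw): # tool x at yaw in world, z down
    return R.from_matrix(np.array([[np.cos(yaw),np.sin(yaw),0],[np.sin(yaw),-np.cos(yaw),0],[0,0,-1]]))
def plan(pos,rot):
    p,r=pose();d=r.inv().apply(np.array(pos)-p)*1000;w=(r.inv()*rot).as_rotvec()
    print("shift",np.round(d,1),"|",round(np.linalg.norm(d)),"turn",np.round(w,3),"deg",round(np.degrees(np.linalg.norm(w)),1),"rows",max(np.linalg.norm(d)/41.7,np.degrees(np.linalg.norm(w))/7.16))
E
python3 - <<'E'
from h import *
p,r=pose();print(p,r.as_matrix().round(3),nose_length() if callable(nose_length) else nose_length)
for c in["wrist"]:
    k=calibration(c);print("cam in tool R",(np.array(k["R"])@r.as_matrix()).round(2),"pos",r.inv().apply(-np.array(k["R"]).T@k["t"]-p).round(3))
read_camera("top")
for r_ in cut_out("top","box_rim")[:1]:
    m=r_["region"].astype(np.uint8);q=cv2.boxPoints(cv2.minAreaRect(np.argwhere(m)[:,::1].astype(np.float32)))
    W=np.array([at_z("top",x,.1) for x in q]);print(r_["score"],q.round(1),W.round(3),W.mean(0))
    for i in range(4): e=W[(i+1)%4]-W[i];print(np.linalg.norm(e).round(3),np.degrees(np.arctan2(e[1],e[0])).round(1))
for a in (0,np.pi):
    plan([.507,-.209,.30],down(np.radians(-24)+a))
E
```

```text
[ 0.23639476 -0.63226262  0.30392448] [[ 0.937  0.35  -0.   ]
 [ 0.35  -0.937 -0.   ]
 [-0.     0.    -1.   ]] 0.0726
cam in tool R [[-0.    1.    0.  ]
 [-0.96 -0.   -0.27]
 [-0.27 -0.    0.96]] pos [ 0.067  0.    -0.069]
0.83 [[171.5 203.5]
 [174.8 150.3]
 [244.1 154.5]
 [240.8 207.7]] [[0.637 0.147 0.1  ]
 [0.625 0.296 0.1  ]
 [0.431 0.273 0.1  ]
 [0.442 0.128 0.1  ]] [0.53369767 0.21086415 0.1       ]
0.15 94.4
0.195 -173.3
0.145 -85.7
0.195 5.5
shift [ 401.7 -301.7    3.9] | 502 turn [ 0.    -0.     0.777] deg 44.5 rows 12.047267096867829
shift [ 401.7 -301.7    3.9] | 502 turn [ 0.     0.    -2.365] deg 135.5 rows 18.924251098553853
```

step_arm(targets=[[[0, 0, 0], [31, -23, 0], 85], [[0, 0, 0], [31, -23, 0], 85], [[0, 0, 0], [31, -23, 0], 85], [[0, 0, 0], [31, -23, 0], 85], [[0, 0, 0], [31, -23, 0], 85]])

```text
time: 1.17
tool_pos: [0.3419, -0.4688, 0.304]
tcp_rot: [3.091, 0.558, 0.0]
wrist_force: [1.7, 0.3, 0.5]
width: 0.994
grip_force: 0.0
```

step_arm(targets=[[[0, 0, 0], [31, -23, 0], 85], [[0, 0, 0], [31, -23, 0], 85], [[0, 0, 0], [31, -23, 0], 85], [[0, 0, 0], [31, -23, 0], 85], [[0, 0, 0], [31, -23, 0], 85]])

```text
time: 1.58
tool_pos: [0.4469, -0.3065, 0.3043]
tcp_rot: [3.091, 0.559, 0.001]
wrist_force: [0.8, -0.2, -0.7]
width: 0.996
grip_force: 0.0
```

step_arm(targets=[[[0, 0, 0], [31, -23, 0], 85], [[0, 0, 0], [31, -23, 0], 85], [[0, 0, 0], [30, -26, 4], 85], [[0, 0, 0.111], [0, 0, 0], 85], [[0, 0, 0.111], [0, 0, 0], 85]])

```text
time: 2.0
tool_pos: [0.5082, -0.206, 0.2998]
tcp_rot: [-3.134, -0.212, 0.0]
wrist_force: [-0.1, -0.4, -0.2]
width: 1.002
grip_force: 0.0
```

step_arm(targets=[[[0, 0, 0.111], [0, 0, 0], 85], [[0, 0, 0.111], [0, 0, 0], 85], [[0, 0, 0.111], [0, 0, 0], 85], [[0, 0, 0.111], [0, 0, 0], 85], [[0, 0, 0.111], [0, 0, 0], 85]])

```text
time: 2.42
tool_pos: [0.5072, -0.2085, 0.3]
tcp_rot: [3.071, -0.662, 0.0]
wrist_force: [-0.8, 0.7, -0.2]
width: 0.991
grip_force: 0.0
```

```bash
cat > lid.py <<'E'
from h import *
import sys
im=read_camera("wrist");cv2.imwrite(f"pics/{sys.argv[1]}.png",im[:,:,::-1])
H=dict(lid_bar=.041,lid_plate=.012,clip_px_hinge=.015,clip_py_hinge=.015,clip_nx_hinge=.015,clip_ny_hinge=.015)
for n,z in H.items():
    for r in tip_of("wrist",n)[:2]: print(n,np.round(r["at"],1),round(r["score"],2),np.round(at_z("wrist",r["at"],z),4))
E
python3 lid.py w1; python3 -c "
from h import *
p,r=pose();print(p,r.as_matrix().round(3),read_state()['time'])"
```

```text
lid_bar [164.9 247.5] 0.73 [ 0.5135 -0.2078  0.041 ]
lid_plate [ 68.2 237.2] 0.71 [ 0.6095 -0.2381  0.012 ]
lid_plate [155.9 244.1] 0.63 [ 0.5199 -0.2059  0.012 ]
clip_py_hinge [161.1 181.9] 0.83 [ 0.5438 -0.1381  0.015 ]
clip_nx_hinge [237.1 249.7] 0.58 [ 0.4255 -0.1711  0.015 ]
clip_ny_hinge [153.4 307.4] 0.65 [ 0.4935 -0.2737  0.015 ]
[ 0.50716153 -0.20860315  0.29992632] [[ 0.914 -0.406  0.   ]
 [-0.406 -0.914 -0.   ]
 [ 0.    -0.    -1.   ]] 2.7667
```

View pics/w1.png

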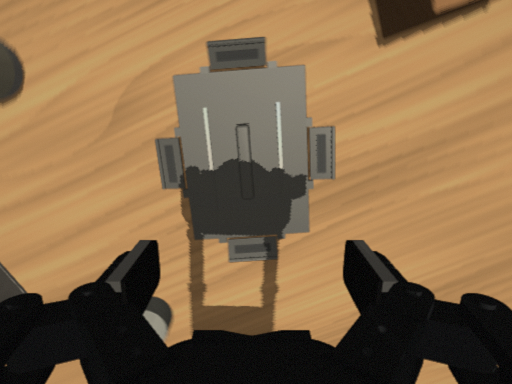

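The wrist picture shows the lid whole: bar centre about (161, 245), plate corners about (75, 175), (66, 305), (235, 309) and (238, 192). The hinges give a yaw of -20° and a centre of (0.517, -0.205). Before grasping I'll look at the box from the same relative pose, because the lid would block that view later.

```bash
python3 - <<'E'
from h import *
from scipy.optimize import least_squares
px=np.array([(75,175),(66,305),(235,309),(238,192)],float)
print([at_z("wrist",p,.018).round(4) for p in px])
W=np.array([at_z("wrist",p,.018) for p in px]);print(W.mean(0),[np.linalg.norm(W[i]-W[(i+1)%4]).round(4) for i in range(4)])
for a,b in((3,0),(2,1)): e=W[b]-W[a];print(np.degrees(np.arctan2(e[1],e[0])))
print(at_z("wrist",(125,243),.048),at_z("wrist",(198,247),.048))
plan([.545,.215,.34],down(np.radians(6)))
E
```

```text
[array([ 0.6294, -0.1749,  0.018 ]), array([ 0.5816, -0.3045,  0.018 ]), array([ 0.3998, -0.239 ,  0.018 ]), array([ 0.4543, -0.1065,  0.018 ])]
[ 0.51628151 -0.20622153  0.018     ] [np.float64(0.1381), np.float64(0.1932), np.float64(0.1433), np.float64(0.188)]
-21.352030670901613
-19.816308079485975
[ 0.55393416 -0.22100101  0.048     ] [ 0.48177877 -0.19310883  0.048     ]
shift [-137.2 -402.6  -40.1] | 427 turn [-0.    -0.    -0.522] deg 29.9 rows 10.243971062654081
```

step_arm(targets=[[[0, 0, 0], [-12.5, -36.6, -4], 85], [[0, 0, 0], [-12.5, -36.6, -4], 85], [[0, 0, 0], [-12.5, -36.6, -4], 85], [[0, 0, 0], [-12.5, -36.6, -4], 85], [[0, 0, 0], [-12.5, -36.6, -4], 85]])

```text
time: 3.18
tool_pos: [0.5244, -0.0145, 0.3202]
tcp_rot: [-3.073, 0.653, -0.001]
wrist_force: [0.7, -0.1, -0.4]
width: 0.996
grip_force: 0.0
```

step_arm(targets=[[[0, 0, 0], [-12.5, -36.6, -4], 85], [[0, 0, 0], [-12.5, -36.6, -4], 85], [[0, 0, 0], [-12.5, -36.6, -4], 85], [[0, 0, 0], [-12.5, -36.6, -4], 85], [[0, 0, 0], [-12.5, -36.6, -4], 85]])

```text
time: 3.6
tool_pos: [0.5418, 0.1785, 0.3403]
tcp_rot: [-3.073, 0.651, -0.001]
wrist_force: [-0.2, -0.2, 0.4]
width: 0.995
grip_force: 0.0
```

step_arm(targets=[[[0, 0, 0], [-12.5, -36.6, 0], 85], [[0, 0, -0.12], [0, 0, 0], 85], [[0, 0, -0.12], [0, 0, 0], 85], [[0, 0, -0.12], [0, 0, 0], 85], [[0, 0, -0.12], [0, 0, 0], 85]])

```text
time: 4.02
tool_pos: [0.5453, 0.2157, 0.3397]
tcp_rot: [3.14, 0.109, -0.0]
wrist_force: [-0.2, 0.2, 0.7]
width: 1.001
grip_force: 0.0
```

step_arm(targets=[[[0, 0, -0.04], [0, 0, 0], 85], [[0, 0, 0], [0, 0, 0], 85], [[0, 0, 0], [0, 0, 0], 85]])

```text
time: 4.27
tool_pos: [0.5455, 0.2151, 0.3399]
tcp_rot: [3.138, 0.157, -0.0]
wrist_force: [0.0, -0.4, 0.3]
width: 0.999
grip_force: 0.0
```

```bash
python3 - <<'E'
from h import *
im=read_camera("wrist");cv2.imwrite("pics/w2.png",cv2.resize(im[:,:,::-1],(768,576),interpolation=cv2.INTER_CUBIC))
for r in tip_of("wrist","box_rim")[:2]:print(r["at"],r["score"],at_z("wrist",r["at"],.1))
print(pose()[0],pose()[1].as_matrix()[:,0])
import json;json.dump({k:np.array(v).tolist() for k,v in calibration("wrist").items()},open("w2cal.json","w"))
np.save("w2.npy",im)
E
```

```text
[0.54545456 0.21504399 0.3398763 ] [ 9.95010788e-01  9.97673858e-02 -2.53232397e-07]
```

View pics/w2.png

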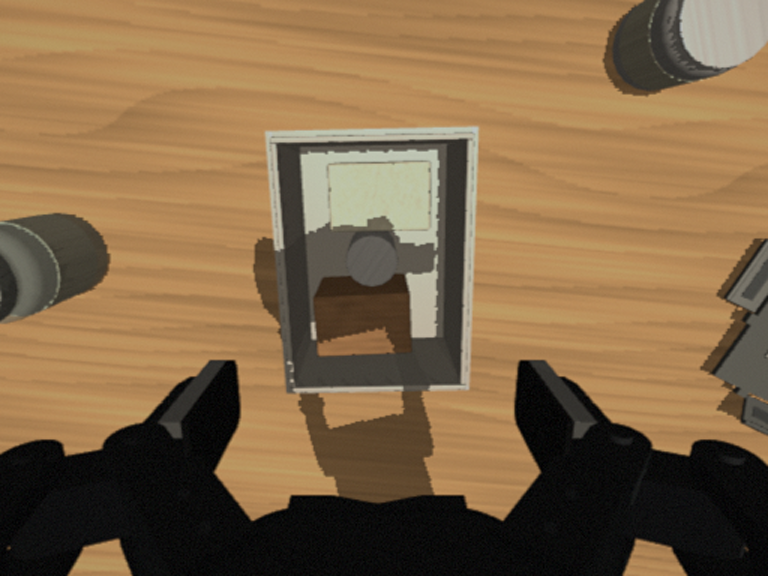

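The box mouth is in full view. The outer lip corners (768-wide picture) are about (266,131), (479,127), (468,390) and (288,392).

```bash
python3 - <<'E'
from h import *
for nm,c in(("outer",[(266,131),(479,127),(468,390),(288,392)]),("inner",[(275,141),(470,137),(461,384),(293,386)])):
    W=np.array([at_z("wrist",((y+.5)/1.5-.5,(x+.5)/1.5-.5),.1) for x,y in c])
    print(nm,W.mean(0).round(4),[np.linalg.norm(W[i]-W[(i+1)%4]).round(4) for i in range(4)],[np.degrees(np.arctan2(*(W[b]-W[a])[[1,0]])).round(2) for a,b in((3,0),(2,1))],[np.degrees(np.arctan2(*(W[b]-W[a])[[1,0]])).round(2)-90 for a,b in((1,0),(2,3))])
im=np.load("w2.npy")[75:275,165:330,::-1];cv2.imwrite("pics/w2c.png",cv2.resize(im,None,fx=2.9,fy=2.9,interpolation=cv2.INTER_CUBIC))
plan([.5169,-.2064,.20],down(np.radians(-20.7)))
E
```

```text
outer [0.5387 0.2153 0.1   ] [np.float64(0.1341), np.float64(0.1829), np.float64(0.1322), np.float64(0.1822)] [np.float64(7.14), np.float64(6.56)] [np.float64(6.739999999999995), np.float64(6.439999999999998)]
inner [0.538  0.2156 0.1   ] [np.float64(0.1234), np.float64(0.172), np.float64(0.123), np.float64(0.1713)] [np.float64(6.76), np.float64(6.6)] [np.float64(6.840000000000003), np.float64(6.489999999999995)]
shift [-70.5 416.5 139.9] | 445 turn [-0.     0.     0.461] deg 26.4 rows 10.67067550040996
```

View pics/w2c.png

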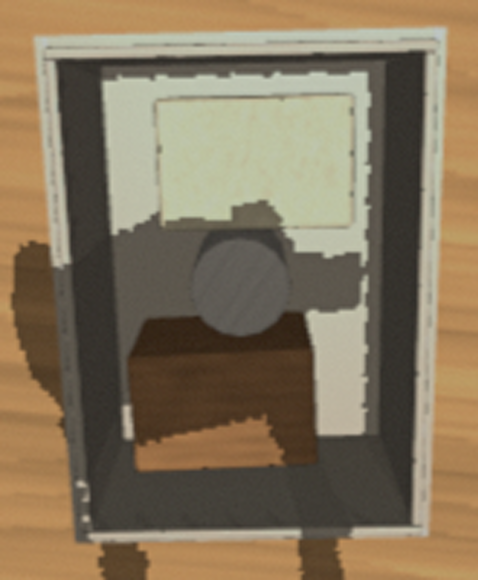

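step_arm(targets=[[[0, 0, 0], [-6.4, 37.9, 12.7], 60], [[0, 0, 0], [-6.4, 37.9, 12.7], 60], [[0, 0, 0], [-6.4, 37.9, 12.7], 60], [[0, 0, 0], [-6.4, 37.9, 12.7], 60], [[0, 0, 0], [-6.4, 37.9, 12.7], 60]])

```text
time: 4.78
tool_pos: [0.5323, 0.0218, 0.2761]
tcp_rot: [3.138, 0.158, 0.001]
wrist_force: [0.7, -1.2, -0.5]
width: 0.703
grip_force: 0.0
```

step_arm(targets=[[[0, 0, 0], [-6.4, 37.9, 12.7], 60], [[0, 0, 0], [-6.4, 37.9, 12.7], 60], [[0, 0, 0], [-6.4, 37.9, 12.7], 60], [[0, 0, 0], [-6.4, 37.9, 12.7], 60], [[0, 0, 0], [-6.4, 37.9, 12.7], 60]])

```text
time: 5.2
tool_pos: [0.5195, -0.1703, 0.2126]
tcp_rot: [3.137, 0.157, 0.001]
wrist_force: [0.7, 0.2, -1.4]
width: 0.699
grip_force: 0.0
```

step_arm(targets=[[[0, 0, 0], [-6.4, 37.9, 12.7], 60], [[0, 0, 0.115], [0, 0, 0], 60], [[0, 0, 0.115], [0, 0, 0], 60], [[0, 0, 0.115], [0, 0, 0], 60], [[0, 0, 0.116], [0, 0, 0], 60]])

```text
time: 5.62
tool_pos: [0.5171, -0.2075, 0.2]
tcp_rot: [-3.088, 0.575, 0.0]
wrist_force: [-1.1, 0.1, 0.2]
width: 0.704
grip_force: 0.0
```

step_arm(targets=[[[0, 0, 0], [0, 0, 0], 60], [[0, 0, 0], [0, 0, 0], 60]])

```text
time: 5.78
tool_pos: [0.5174, -0.2069, 0.2002]
tcp_rot: [3.091, -0.559, 0.0]
wrist_force: [0.0, 0.2, -0.7]
width: 0.7
grip_force: 0.0
```

```bash
python3 lid.py w3; python3 -c "
from h import *
plan([.5169,-.2064,.097],down(np.radians(-20.7)))"
```

```text
lid_bar [198.9 250.5] 0.57 [ 0.5152 -0.206   0.041 ]
lid_plate [186.7 251.9] 0.79 [ 0.5168 -0.2078  0.012 ]
clip_px_hinge [ 63.1 248.3] 0.82 [ 0.6098 -0.2396  0.015 ]
clip_py_hinge [187.3 161.1] 0.94 [ 0.5441 -0.1357  0.015 ]
clip_nx_hinge [291.3 251.3] 0.83 [ 0.4231 -0.172   0.015 ]
clip_ny_hinge [188.4 335.8] 0.86 [ 0.4911 -0.2741  0.015 ]
shift [-6.000e-01 -1.000e-01  1.032e+02] | 103 turn [ 0.    -0.     0.002] deg 0.1 rows 2.4758026824004626
```

View pics/w3.png

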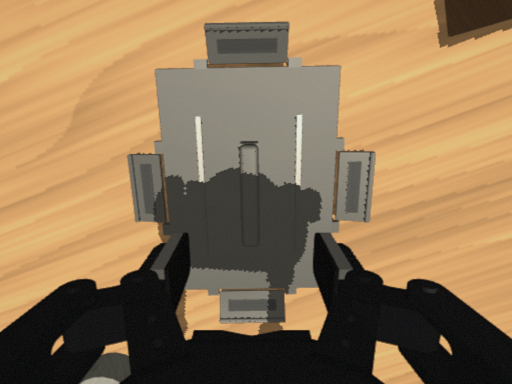

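The lid is centred and aligned, with the bar at column 250 and the hinges agreeing to about 1 mm: centre (0.517, -0.2055), yaw -20.5°. Descending and gripping.

step_arm(targets=[[[0, 0, 0], [-0.5, -0.7, 30], 50], [[0, 0, 0], [0, 0, 30], 50], [[0, 0, 0], [0, 0, 25], 50], [[0, 0, 0], [0, 0, 18], 40], [[0, 0, 0], [0, 0, 0], 30]], grip_force=50)

```text
time: 6.55
tool_pos: [0.514, -0.2044, 0.0927]
tcp_rot: [-3.089, 0.561, 0.013]
wrist_force: [-0.2, -0.1, -0.8]
width: 0.357
grip_force: 0.0
```

step_arm(targets=[[[0, 0, 0], [0, 0, 0], 5], [[0, 0, 0], [0, 0, 0], 5], [[0, 0, 0], [0, 0, 0], 5], [[0, 0, 0], [0, 0, 0], 5], [[0, 0, 0], [0, 0, 0], 5]])

```text
time: 6.97
tool_pos: [0.5177, -0.2062, 0.0983]
tcp_rot: [3.09, -0.563, 0.003]
wrist_force: [-0.2, -0.5, -3.1]
width: 0.152
grip_force: 52.9
```

step_arm(targets=[[[0, 0, 0], [0, 0, 0], 5], [[0, 0, 0], [0, 0, 0], 5], [[0, 0, 0], [0, 0, 0], 5]])

```text
time: 7.22
tool_pos: [0.5172, -0.2059, 0.0974]
tcp_rot: [3.091, -0.563, 0.0]
wrist_force: [0.0, -0.0, -2.5]
width: 0.15
grip_force: 52.9
```

step_arm(targets=[[[0, 0, 0], [0, 0, -20], 5], [[0, 0, 0], [0, 0, -35], 5], [[0, 0, 0], [0, 0, -40], 5], [[0, 0, 0], [0, 0, -40], 5], [[0, 0, 0], [0, 0, -25], 5]])

```text
time: 7.63
tool_pos: [0.5184, -0.2065, 0.2618]
tcp_rot: [3.09, -0.563, 0.008]
wrist_force: [0.7, -1.4, -1.5]
width: 0.149
grip_force: 53.0
```

step_arm(targets=[[[0, 0, 0], [0, 0, 0], 5], [[0, 0, -0.1], [0, 0, 0], 5], [[0, 0, -0.1], [0, 0, 0], 5], [[0, 0, -0.1], [0, 0, 0], 5], [[0, 0, -0.1], [0, 0, 0], 5]])

```text
time: 8.05
tool_pos: [0.5163, -0.2055, 0.2556]
tcp_rot: [-3.14, -0.07, 0.003]
wrist_force: [0.0, 0.4, -2.3]
width: 0.151
grip_force: 52.8
```

step_arm(targets=[[[0, 0, -0.076], [0, 0, 0], 5], [[0, 0, 0], [0, 0, 0], 5], [[0, 0, 0], [0, 0, 0], 5]])

```text
time: 8.3
tool_pos: [0.5165, -0.2057, 0.2558]
tcp_rot: [-3.136, -0.178, 0.003]
wrist_force: [0.1, 0.0, -1.8]
width: 0.151
grip_force: 52.9
```

```bash
python3 -c "
from h import *
s=read_state();print(s['width'],s['wrist_force'],s['grip_force'],pose()[0])
plan([.538,.2156,.26],down(np.radians(6.65)))"
```

```text
0.15139071973688256 [ 0.12927611  0.03497101 -1.80635455] 52.909369468688965 [ 0.51650977 -0.20565193  0.25582248]
shift [  69.1 -416.1   -3.8] | 422 turn [-0.001  0.002 -0.002] deg 0.2 rows 10.115597775878113
```

step_arm(targets=[[[0, 0, 0], [2.5, -15, 0], 5], [[0, 0, 0], [4.9, -29.7, 0], 5], [[0, 0, 0], [4.9, -29.7, 0], 5], [[0, 0, 0], [4.9, -29.7, 0], 5], [[0, 0, 0], [4.9, -29.7, 0], 5]])

```text
time: 8.72
tool_pos: [0.5232, -0.0693, 0.2566]
tcp_rot: [-3.136, -0.177, 0.001]
wrist_force: [-0.3, -0.2, -3.2]
width: 0.153
grip_force: 52.9
```

step_arm(targets=[[[0, 0, 0], [4.9, -29.7, 0], 5], [[0, 0, 0], [4.9, -29.7, 0], 5], [[0, 0, 0], [4.9, -29.7, 0], 5], [[0, 0, 0], [4.9, -29.7, 0], 5], [[0, 0, 0], [4.9, -29.7, 0], 5]])

```text
time: 9.13
tool_pos: [0.5303, 0.0813, 0.2566]
tcp_rot: [3.137, 0.178, -0.001]
wrist_force: [-0.4, -0.9, -2.7]
width: 0.152
grip_force: 52.9
```

step_arm(targets=[[[0, 0, 0], [4.9, -29.7, 0], 5], [[0, 0, 0], [4.9, -29.7, 0], 5], [[0, 0, 0], [4.9, -29.7, 0], 5], [[0, 0, 0], [4.9, -29.7, 0], 5], [[0, 0, 0], [2.9, -15, 0], 5]])

```text
time: 9.55
tool_pos: [0.5373, 0.2184, 0.2566]
tcp_rot: [-3.135, -0.181, 0.001]
wrist_force: [0.7, 1.1, -1.7]
width: 0.155
grip_force: 52.9
```

step_arm(targets=[[[0, 0, 0], [0, 0, 0], 5], [[0, 0, 0], [0, 0, 0], 5], [[0, 0, 0], [0, 0, 0], 5]])

```text
time: 9.8
tool_pos: [0.5374, 0.2146, 0.2566]
tcp_rot: [3.135, 0.181, -0.002]
wrist_force: [-0.2, -0.9, -2.5]
width: 0.153
grip_force: 52.9
```

```bash
python3 -c "
from h import *
im=read_camera('wrist');cv2.imwrite('pics/w4.png',im[:,:,::-1])
z=pose()[0][2]-.054
for n,dz in dict(lid_bar=0,lid_plate=-.029,clip_px_hinge=-.026,clip_py_hinge=-.026,clip_nx_hinge=-.026,clip_ny_hinge=-.026).items():
    for r in tip_of('wrist',n)[:1]:
        X=at_z('wrist',r['at'],z+dz);p,q=pose();print(n,np.round(r['at'],1),round(r['score'],2),X.round(4),'tool',q.inv().apply(X-p).round(4))
plan([.538,.2156,.21],down(np.radians(6.65)))"
```

```text
lid_bar [263.3 250.3] 0.85 [0.5375 0.2141 0.2027] tool [-0.0001 -0.      0.0541]
clip_px_hinge [ 33.6 248.5] 0.65 [0.6342 0.226  0.1767] tool [ 0.0972 -0.0008  0.0804]
clip_py_hinge [235.7 113.4] 0.64 [0.5312 0.2854 0.1767] tool [ 0.0015 -0.0714  0.0805]
clip_ny_hinge [235.6 392.6] 0.86 [0.5478 0.1414 0.1767] tool [0.0016 0.0739 0.0805]
shift [ 0.3 -1.  47.3] | 47 turn [ 0.    -0.    -0.002] deg 0.1 rows 1.1334491366158472
```

View pics/w4.png

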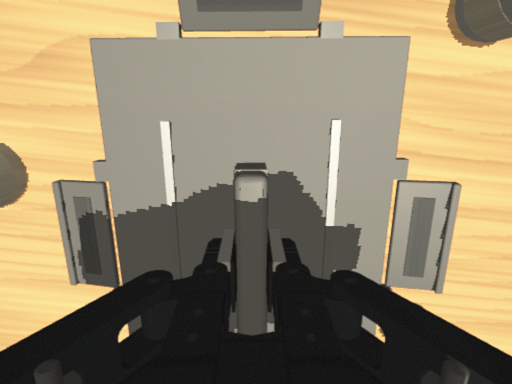

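The lid hangs level and square in the grip: bar at column 250, hinges symmetric, no tilt. Lowering it.

step_arm(targets=[[[0, 0, 0], [0.3, -1, 20], 5], [[0, 0, 0], [0, 0, 20], 5], [[0, 0, 0], [0, 0, 10], 5], [[0, 0, 0], [0, 0, 0], 5], [[0, 0, 0], [0, 0, 0], 5]])

```text
time: 10.57
tool_pos: [0.5375, 0.2161, 0.2066]
tcp_rot: [3.136, 0.181, -0.003]
wrist_force: [0.2, 0.2, -2.0]
width: 0.151
grip_force: 52.8
```

step_arm(targets=[[[0, 0, 0], [0, 0, 4], 5], [[0, 0, 0], [0, 0, 4], 5], [[0, 0, 0], [0, 0, 4], 5], [[0, 0, 0], [0, 0, 0], 5], [[0, 0, 0], [0, 0, 0], 5]])

```text
time: 10.98
tool_pos: [0.5378, 0.2164, 0.1951]
tcp_rot: [3.136, 0.182, -0.0]
wrist_force: [0.2, -0.5, -3.1]
width: 0.15
grip_force: 52.9
```

step_arm(targets=[[[0, 0, 0], [0, 0, 3], 5], [[0, 0, 0], [0, 0, 3], 5], [[0, 0, 0], [0, 0, 2], 5], [[0, 0, 0], [0, 0, 1.5], 5], [[0, 0, 0], [0, 0, 0], 5]])

```text
time: 11.4
tool_pos: [0.5378, 0.2164, 0.1855]
tcp_rot: [3.136, 0.182, -0.0]
wrist_force: [0.5, 0.5, -2.8]
width: 0.149
grip_force: 52.9
```

step_arm(targets=[[[0, 0, 0], [0, 0, 0.5], 5], [[0, 0, 0], [0, 0, 0], 5], [[0, 0, 0], [0, 0, 0], 5]])

```text
time: 11.65
tool_pos: [0.5379, 0.2164, 0.1853]
tcp_rot: [-3.136, -0.182, -0.0]
wrist_force: [-0.7, 0.3, -3.3]
width: 0.154
grip_force: 53.0
```

step_arm(targets=[[[0, 0, 0], [0, 0, 0.5], 5], [[0, 0, 0], [0, 0, 0], 15], [[0, 0, 0], [0, 0, 0], 25], [[0, 0, 0], [0, 0, 0], 40], [[0, 0, 0], [0, 0, 0], 50]])

```text
time: 12.07
tool_pos: [0.5381, 0.2165, 0.1849]
tcp_rot: [-3.136, -0.182, -0.001]
wrist_force: [0.1, 0.2, -1.0]
width: 0.565
grip_force: 0.0
```

step_arm(targets=[[[0, 0, 0], [0, 0, 0], 50], [[0, 0, 0], [0, 0, 0], 50], [[0, 0, 0], [0, 0, -20], 50], [[0, 0, 0], [0, 0, -40], 50], [[0, 0, 0], [0, 0, -40], 50]])

```text
time: 12.48
tool_pos: [0.5364, 0.2159, 0.2834]
tcp_rot: [3.135, 0.182, -0.008]
wrist_force: [0.8, 1.1, 0.3]
width: 0.586
grip_force: 0.0
```

step_arm(targets=[[[0, 0, 0], [0, 0, -40], 0], [[0, 0, 0], [0, 0, 0], 0], [[0, 0, 0], [0, 0, 0], 0], [[0, 0, 0], [0, 0, 0], 0]])

```text
time: 12.82
tool_pos: [0.5378, 0.2164, 0.3247]
tcp_rot: [-3.136, -0.182, -0.001]
wrist_force: [-0.7, -0.4, -0.8]
width: 0.021
grip_force: 0.0
```

```bash
cat > seat.py <<'E'
from h import *
import sys
im=read_camera("wrist");cv2.imwrite(f"pics/{sys.argv[1]}.png",im[:,:,::-1])
H=dict(lid_bar=.129,clip_px_hinge=.103,clip_py_hinge=.103,clip_nx_hinge=.103,clip_ny_hinge=.103)
P={}
for n,z in H.items():
    for r in tip_of("wrist",n)[:1]: P[n]=at_z("wrist",r["at"],z);print(n,np.round(r["at"],1),round(r["score"],2),P[n].round(4))
g=lambda k:P.get(f"clip_{k}_hinge")
for a,b in(("px","nx"),("py","ny")):
    if g(a) is not None and g(b) is not None:
        e=g(a)-g(b);print(a,b,((g(a)+g(b))/2).round(4),np.linalg.norm(e).round(4),np.degrees(np.arctan2(e[1],e[0])).round(2))
print(pose()[0])
E
python3 seat.py w5
```

```text
lid_bar [186.9 250.6] 0.68 [0.5343 0.2159 0.129 ]
clip_px_hinge [ 69.1 249.4] 0.6 [0.6323 0.2282 0.103 ]
clip_py_hinge [178.1 169.9] 0.93 [0.5272 0.2925 0.103 ]
clip_nx_hinge [272.5 249.3] 0.69 [0.4357 0.2059 0.103 ]
clip_ny_hinge [179.4 327.5] 0.94 [0.5436 0.1431 0.103 ]
px nx [0.534  0.2171 0.103 ] 0.1979 6.48
py ny [0.5354 0.2178 0.103 ] 0.1503 96.29
[0.53726004 0.21617909 0.32288577]
```

View pics/w5.png

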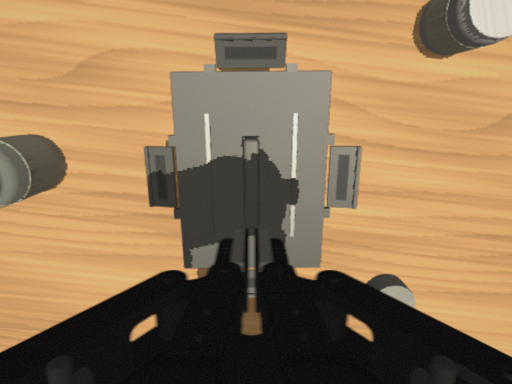

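The lid lies seated: all four hinges fit the expected spacing at rim height, with centre about (0.5365, 0.2165) and yaw 6.5°. The TCP height at release, 0.185, agrees with full seating. I'll fold the +x clip first, coming down just outside its hinge with closed fingers and then pressing inward.

step_arm(targets=[[[0, 0, 0], [40, 0, 0], 0], [[0, 0, 0], [40, 0, 0], 0], [[0, 0, 0], [41, 0, 0], 0], [[0, 0, 0], [0, 0, 40], 0], [[0, 0, 0], [0, 0, 40], 0]])

```text
time: 13.53
tool_pos: [0.6629, 0.2312, 0.2471]
tcp_rot: [-3.134, -0.18, -0.014]
wrist_force: [0.7, 0.5, -0.8]
width: 0.001
grip_force: 0.0
```

step_arm(targets=[[[0, 0, 0], [0, 0, 18], 0], [[0, 0, 0], [0, 0, 15], 0], [[0, 0, 0], [0, 0, 15], 0], [[0, 0, 0], [0, 0, 15], 0], [[0, 0, 0], [0, 0, 15], 0]])

```text
time: 13.95
tool_pos: [0.6596, 0.2309, 0.1679]
tcp_rot: [-3.135, -0.182, -0.007]
wrist_force: [-1.0, 0.5, 5.3]
width: 0.001
grip_force: 2.1
```

step_arm(targets=[[[0, 0, 0], [0, 0, 15], 0], [[0, 0, 0], [0, 0, 7], 0], [[0, 0, 0], [0, 0, 0], 0], [[0, 0, 0], [0, 0, 0], 0]])

```text
time: 14.28
tool_pos: [0.6576, 0.2304, 0.144]
tcp_rot: [3.136, 0.182, -0.002]
wrist_force: [0.2, 0.3, 0.0]
width: -0.001
grip_force: 0.0
```

step_arm(targets=[[[0, 0, 0], [-2.5, 0, 0], 0], [[0, 0, 0], [-2.5, 0, 0], 0], [[0, 0, 0], [-2, 0, 0], 0], [[0, 0, 0], [0, 0, 0], 0], [[0, 0, 0], [0, 0, 0], 0]])

```text
time: 14.7
tool_pos: [0.6511, 0.2296, 0.1451]
tcp_rot: [-3.136, -0.182, -0.001]
wrist_force: [-0.2, 0.0, -0.1]
width: 0.001
grip_force: 0.1
```

step_arm(targets=[[[0, 0, 0], [-1.5, 0, 0], 0], [[0, 0, 0], [-1, 0, 0], 0], [[0, 0, 0], [0, 0, 0], 0], [[0, 0, 0], [0, 0, 0], 0]])

```text
time: 15.03
tool_pos: [0.6487, 0.2293, 0.1448]
tcp_rot: [-3.136, -0.182, -0.0]
wrist_force: [0.8, 0.5, -0.1]
width: 0.001
grip_force: 0.5
```

step_arm(targets=[[[0, 0, 0], [-1, 0, 0], 0], [[0, 0, 0], [-1, 0, 0], 0], [[0, 0, 0], [0, 0, 0], 0], [[0, 0, 0], [0, 0, 0], 0]])

```text
time: 15.37
tool_pos: [0.6466, 0.2291, 0.1446]
tcp_rot: [3.136, 0.182, -0.0]
wrist_force: [1.1, -0.2, -0.4]
width: 0.002
grip_force: 0.7
```

```bash
python3 - <<'E'
from h import *
im=read_camera("wrist")[:,:,::-1];im2=read_camera("scene")[140:268,240:410,::-1]
cv2.imwrite("pics/f1.png",np.vstack([cv2.resize(im,(400,300)),cv2.resize(im2,(400,300),interpolation=cv2.INTER_CUBIC)]))
E
```

```text
(no output)
```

View pics/f1.png

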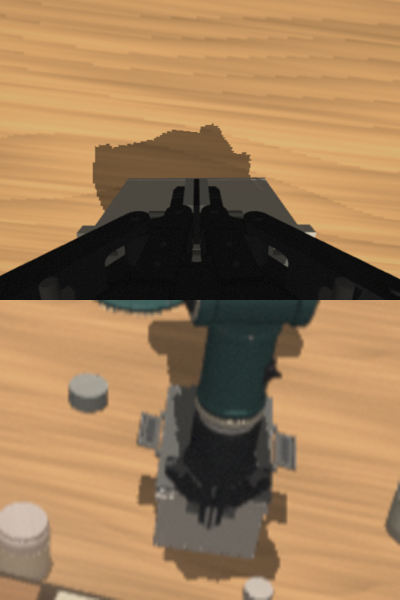

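step_arm(targets=[[[0, 0, 0], [-1, 0, 0], 0], [[0, 0, 0], [-1, 0, 0], 0], [[0, 0, 0], [0, 0, 0], 0], [[0, 0, 0], [0, 0, 0], 0]])

```text
time: 15.8
tool_pos: [0.6446, 0.2288, 0.1446]
tcp_rot: [3.136, 0.182, -0.0]
wrist_force: [2.5, 0.8, -2.3]
width: -0.001
grip_force: 0.9
```

step_arm(targets=[[[0, 0, 0], [-1, 0, 0], 0], [[0, 0, 0], [-0.5, 0, 0], 0], [[0, 0, 0], [0, 0, 0], 0], [[0, 0, 0], [0, 0, 0], 0]])

```text
time: 16.13
tool_pos: [0.6442, 0.2288, 0.1448]
tcp_rot: [-3.136, -0.182, -0.005]
wrist_force: [6.2, 1.2, -4.2]
width: 0.001
grip_force: 2.8
```

```bash
python3 -c "
from h import *
s=read_state();print(s['wrist_force'],s['torque'],s['tool_pos'],s['grip_force'])"
```

```text
[ 6.16159778  1.16207518 -4.18865323] [ 0.13272971 -0.97127529 -0.01417077] [0.6442278  0.22878004 0.1448416 ] 2.832281803130172
```

Force has risen to 6 N, so the +x clip is at its stop. Now the -x clip, mirrored.

step_arm(targets=[[[0, 0, 0], [12, 0, 0], 0], [[0, 0, 0], [0, 0, -25], 0], [[0, 0, 0], [0, 0, -40], 0], [[0, 0, 0], [0, 0, -40], 0], [[0, 0, 0], [-20, 0, 0], 0]])

```text
time: 16.55
tool_pos: [0.6412, 0.2292, 0.2604]
tcp_rot: [-3.132, -0.181, -0.026]
wrist_force: [1.6, 0.2, 2.1]
width: -0.002
grip_force: 0.0
```

step_arm(targets=[[[0, 0, 0], [-40, 0, 0], 0], [[0, 0, 0], [-40, 0, 0], 0], [[0, 0, 0], [-40, 0, 0], 0], [[0, 0, 0], [-40, 0, 0], 0], [[0, 0, 0], [-40, 0, 0], 0]])

```text
time: 16.97
tool_pos: [0.4339, 0.204, 0.2493]
tcp_rot: [3.136, 0.181, -0.003]
wrist_force: [-0.4, 0.5, 1.3]
width: 0.006
grip_force: 0.0
```

step_arm(targets=[[[0, 0, 0], [-22, 0, 0], 0], [[0, 0, 0], [0, 0, 0], 0], [[0, 0, 0], [0, 0, 15], 0], [[0, 0, 0], [0, 0, 15], 0], [[0, 0, 0], [0, 0, 15], 0]])

```text
time: 17.38
tool_pos: [0.4149, 0.2023, 0.2051]
tcp_rot: [-3.136, -0.182, -0.002]
wrist_force: [-6.2, -0.9, 6.4]
width: 0.0
grip_force: 3.1
```

step_arm(targets=[[[0, 0, 0], [0, 0, 15], 0], [[0, 0, 0], [0, 0, 15], 0], [[0, 0, 0], [0, 0, 15], 0], [[0, 0, 0], [0, 0, 15], 0], [[0, 0, 0], [0, 0, 0], 0]])

```text
time: 17.8
tool_pos: [0.413, 0.2013, 0.1421]
tcp_rot: [3.134, 0.182, -0.009]
wrist_force: [-0.9, -1.3, -0.5]
width: -0.002
grip_force: 0.0
```

step_arm(targets=[[[0, 0, 0], [2, 0, 0], 0], [[0, 0, 0], [2, 0, 0], 0], [[0, 0, 0], [2, 0, 0], 0], [[0, 0, 0], [2, 0, 0], 0], [[0, 0, 0], [0, 0, 0], 0]])

```text
time: 18.22
tool_pos: [0.4236, 0.2033, 0.1456]
tcp_rot: [-3.136, -0.182, -0.003]
wrist_force: [0.3, 0.5, -0.8]
width: 0.002
grip_force: 0.0
```

step_arm(targets=[[[0, 0, 0], [1, 0, 0], 0], [[0, 0, 0], [1, 0, 0], 0], [[0, 0, 0], [0, 0, 0], 0], [[0, 0, 0], [0, 0, 0], 0]])

```text
time: 18.55
tool_pos: [0.4246, 0.2033, 0.1448]
tcp_rot: [-3.136, -0.182, -0.0]
wrist_force: [-0.6, 0.4, 1.0]
width: 0.003
grip_force: 0.8
```

step_arm(targets=[[[0, 0, 0], [1, 0, 0], 0], [[0, 0, 0], [1, 0, 0], 0], [[0, 0, 0], [0, 0, 0], 0], [[0, 0, 0], [0, 0, 0], 0]])

```text
time: 18.88
tool_pos: [0.4267, 0.2035, 0.1446]
tcp_rot: [-3.136, -0.182, -0.0]
wrist_force: [-0.8, -0.9, 1.7]
width: 0.0
grip_force: 0.8
```

step_arm(targets=[[[0, 0, 0], [1, 0, 0], 0], [[0, 0, 0], [1, 0, 0], 0], [[0, 0, 0], [0, 0, 0], 0], [[0, 0, 0], [0, 0, 0], 0]])

```text
time: 19.22
tool_pos: [0.4274, 0.2035, 0.1444]
tcp_rot: [3.136, 0.181, -0.005]
wrist_force: [-7.2, 0.3, 3.9]
width: 0.001
grip_force: 3.2
```

step_arm(targets=[[[0, 0, 0], [1, 0, 0], 0], [[0, 0, 0], [0, 0, 0], 0], [[0, 0, 0], [0, 0, 0], 0]])

```text
time: 19.47
tool_pos: [0.4275, 0.2035, 0.1442]
tcp_rot: [3.136, 0.181, -0.008]
wrist_force: [-9.0, -0.5, 6.3]
width: 0.004
grip_force: 4.3
```

step_arm(targets=[[[0, 0, 0], [-12, 0, 0], 0], [[0, 0, 0], [0, 0, -25], 0], [[0, 0, 0], [0, 0, -40], 0], [[0, 0, 0], [0, 0, -40], 0], [[0, 0, 0], [20, 0, 0], 0]])

```text
time: 19.88
tool_pos: [0.4397, 0.2062, 0.2584]
tcp_rot: [-3.132, -0.183, -0.021]
wrist_force: [2.0, 0.5, 0.9]
width: 0.0
grip_force: 0.0
```

step_arm(targets=[[[0, 0, 0], [30, -24, 0], 0], [[0, 0, 0], [35, -24, 0], 0], [[0, 0, 0], [36, -24, 0], 0], [[0, 0, 0], [0, -24, 0], 0], [[0, 0, -0.11], [0, 0, 0], 0]])

```text
time: 20.3
tool_pos: [0.5266, 0.3141, 0.2495]
tcp_rot: [-3.119, -0.356, -0.004]
wrist_force: [-0.1, -0.1, -0.7]
width: -0.002
grip_force: 0.0
```

step_arm(targets=[[[0, 0, -0.12], [0, 0, 0], 0], [[0, 0, -0.12], [0, 0, 0], 0], [[0, 0, -0.12], [0, 0, 0], 0], [[0, 0, -0.12], [0, 0, 0], 0], [[0, 0, -0.12], [0, 0, 0], 0]])

```text
time: 20.72
tool_pos: [0.5252, 0.3103, 0.2497]
tcp_rot: [2.873, 1.269, 0.003]
wrist_force: [0.3, -0.8, -0.2]
width: -0.0
grip_force: 0.0
```

step_arm(targets=[[[0, 0, -0.12], [0, 0, 0], 0], [[0, 0, -0.12], [0, 0, 0], 0], [[0, 0, -0.12], [0, 0, 0], 0], [[0, 0, -0.12], [0, 0, 0], 0], [[0, 0, -0.12], [0, 0, 0], 0]])

```text
time: 21.13
tool_pos: [0.5251, 0.3103, 0.2497]
tcp_rot: [2.37, 2.061, 0.002]
wrist_force: [0.6, -0.1, -0.6]
width: -0.006
grip_force: 0.0
```

step_arm(targets=[[[0, 0, -0.12], [0, 0, 0], 0], [[0, 0, -0.12], [0, 0, 0], 0], [[0, 0, 0], [0, 0, 0], 0], [[0, 0, 0], [0, 0, 0], 0]])

```text
time: 21.47
tool_pos: [0.525, 0.3102, 0.2497]
tcp_rot: [2.117, 2.321, 0.001]
wrist_force: [-0.4, 0.4, -0.2]
width: -0.0
grip_force: 0.0
```

```bash
python3 -c "
from h import *
y=np.radians(6.5);C=np.array([.5359,.2162]);n=np.array([-np.sin(y),np.cos(y)])
p=C+.096*n;print(pose()[0],read_state()['q'])
plan([*p,.25],down(y+np.pi/2))"
```

```text
[0.52504708 0.31023692 0.24972644] [ 4.92947199e-01  1.80607947e-01  1.80727324e+00 -2.55661533e-04
  1.15268045e+00  4.01355682e-01]
shift [ 1.3  0.1 -0.3] | 1 turn [ 0.001 -0.    -0.022] deg 1.2 rows 0.17426296353209866
```

step_arm(targets=[[[0, 0, -0.022], [-2.7, 0, 0], 0], [[0, 0, 0], [0, 0, 15], 0], [[0, 0, 0], [0, 0, 15], 0], [[0, 0, 0], [0, 0, 15], 0], [[0, 0, 0], [0, 0, 15], 0]])

```text
time: 21.88
tool_pos: [0.5254, 0.3076, 0.1893]
tcp_rot: [2.091, 2.343, 0.002]
wrist_force: [-0.3, 0.8, -0.5]
width: -0.007
grip_force: 0.0
```

step_arm(targets=[[[0, 0, 0], [0, 0, 15], 0], [[0, 0, 0], [0, 0, 15], 0], [[0, 0, 0], [0, 0, 15], 0], [[0, 0, 0], [0, 0, 0], 0], [[0, 0, 0], [0, 0, 0], 0]])

```text
time: 22.3
tool_pos: [0.5249, 0.3075, 0.1441]
tcp_rot: [-2.09, -2.344, 0.001]
wrist_force: [0.1, 1.6, 0.4]
width: -0.003
grip_force: 0.5
```

step_arm(targets=[[[0, 0, 0], [-2, 0, 0], 0], [[0, 0, 0], [-2, 0, 0], 0], [[0, 0, 0], [-1, 0, 0], 0], [[0, 0, 0], [0, 0, 0], 0], [[0, 0, 0], [0, 0, 0], 0]])

```text
time: 22.72
tool_pos: [0.5259, 0.3025, 0.145]
tcp_rot: [2.088, 2.347, 0.001]
wrist_force: [-0.7, 0.8, 0.1]
width: 0.001
grip_force: 0.3
```

step_arm(targets=[[[0, 0, 0], [-1, 0, 0], 0], [[0, 0, 0], [-1, 0, 0], 0], [[0, 0, 0], [0, 0, 0], 0], [[0, 0, 0], [0, 0, 0], 0]])

```text
time: 23.05
tool_pos: [0.5258, 0.3015, 0.145]
tcp_rot: [-2.087, -2.346, -0.002]
wrist_force: [-1.3, 3.8, 0.4]
width: -0.002
grip_force: 2.4
```

step_arm(targets=[[[0, 0, 0], [-1, 0, 0], 0], [[0, 0, 0], [-1, 0, 0], 0], [[0, 0, 0], [0, 0, 0], 0], [[0, 0, 0], [0, 0, 0], 0]])

```text
time: 23.38
tool_pos: [0.5262, 0.3002, 0.145]
tcp_rot: [-2.087, -2.346, -0.004]
wrist_force: [-1.6, 6.8, -1.2]
width: 0.004
grip_force: 3.4
```

```bash
python3 -c "
from h import *
s=read_state();print(s['wrist_force'],s['tool_pos'])"
```

```text
[-1.57422916  6.79300139 -1.19009835] [0.52624014 0.30016881 0.1450182 ]
```

step_arm(targets=[[[0, 0, 0], [12, 0, 0], 0], [[0, 0, 0], [0, 0, -25], 0], [[0, 0, 0], [0, 0, -40], 0], [[0, 0, 0], [0, 0, -40], 0], [[0, 0, 0], [-20, 0, 0], 0]])

```text
time: 23.8
tool_pos: [0.5313, 0.2952, 0.2598]
tcp_rot: [2.081, 2.346, 0.024]
wrist_force: [1.7, 1.2, 2.4]
width: -0.004
grip_force: 0.0
```

step_arm(targets=[[[0, 0, 0], [-40, 0, 0], 0], [[0, 0, 0], [-40, 0, 0], 0], [[0, 0, 0], [-40, 0, 0], 0], [[0, 0, 0], [-40, 0, 0], 0], [[0, 0, 0], [-8, 0, 0], 0]])

```text
time: 24.22
tool_pos: [0.5472, 0.119, 0.2499]
tcp_rot: [2.09, 2.342, -0.003]
wrist_force: [0.3, -0.2, -0.4]
width: 0.0
grip_force: 0.0
```

step_arm(targets=[[[0, 0, 0], [0, 0, 0], 0], [[0, 0, 0], [0, 0, 0], 0]])

```text
time: 24.38
tool_pos: [0.547, 0.1238, 0.2498]
tcp_rot: [-2.09, -2.346, -0.001]
wrist_force: [0.3, 0.1, -0.8]
width: -0.002
grip_force: 0.0
```

```bash
python3 -c "
from h import *
y=np.radians(6.5);C=np.array([.5359,.2152]);n=np.array([-np.sin(y),np.cos(y)])
p=C-.092*n;print(pose()[0],read_state()['q'])
plan([*p,.25],down(y+np.pi/2))"
```

```text
[0.5470236  0.12379329 0.24982715] [1.77953415e-01 8.98262351e-02 1.91000521e+00 4.26134396e-04
 1.14151536e+00 6.25097718e-02]
shift [ 0.1 -0.7 -0.2] | 1 turn [ 0.    -0.     0.002] deg 0.1 rows 0.017498208466153492
```

step_arm(targets=[[[0, 0, 0], [0, 0, 15], 0], [[0, 0, 0], [0, 0, 15], 0], [[0, 0, 0], [0, 0, 15], 0], [[0, 0, 0], [0, 0, 15], 0], [[0, 0, 0], [0, 0, 15], 0]])

```text
time: 24.8
tool_pos: [0.547, 0.1257, 0.1745]
tcp_rot: [2.084, 2.35, 0.0]
wrist_force: [-3.9, -9.1, 23.2]
width: -0.004
grip_force: 12.3
```

step_arm(targets=[[[0, 0, 0], [0, 0, 15], 0], [[0, 0, 0], [0, 0, 15], 0], [[0, 0, 0], [0, 0, 0], 0], [[0, 0, 0], [0, 0, 0], 0]])

```text
time: 25.13
tool_pos: [0.5459, 0.1249, 0.1438]
tcp_rot: [-2.084, -2.349, 0.004]
wrist_force: [-1.4, -3.1, 5.4]
width: -0.002
grip_force: 3.2
```

step_arm(targets=[[[0, 0, 0], [2, 0, 0], 0], [[0, 0, 0], [2, 0, 0], 0], [[0, 0, 0], [1, 0, 0], 0], [[0, 0, 0], [0, 0, 0], 0], [[0, 0, 0], [0, 0, 0], 0]])

```text
time: 25.55
tool_pos: [0.5472, 0.1291, 0.1459]
tcp_rot: [2.086, 2.347, 0.003]
wrist_force: [1.7, -3.3, 2.6]
width: 0.0
grip_force: 1.6
```

step_arm(targets=[[[0, 0, 0], [1, 0, 0], 0], [[0, 0, 0], [1, 0, 0], 0], [[0, 0, 0], [0, 0, 0], 0], [[0, 0, 0], [0, 0, 0], 0]])

```text
time: 25.88
tool_pos: [0.5472, 0.1295, 0.1457]
tcp_rot: [2.085, 2.346, -0.0]
wrist_force: [1.9, -8.3, 5.7]
width: 0.001
grip_force: 4.5
```

step_arm(targets=[[[0, 0, 0], [1, 0, 0], 0], [[0, 0, 0], [1, 0, 0], 0], [[0, 0, 0], [0, 0, 0], 0], [[0, 0, 0], [0, 0, 0], 0]])

```text
time: 26.22
tool_pos: [0.5469, 0.1311, 0.1457]
tcp_rot: [2.084, 2.346, -0.001]
wrist_force: [1.7, -10.6, 5.5]
width: 0.001
grip_force: 5.2
```

step_arm(targets=[[[0, 0, 0], [-12, 0, 0], 0], [[0, 0, 0], [0, 0, -25], 0], [[0, 0, 0], [0, 0, -40], 0], [[0, 0, 0], [0, 0, -40], 0], [[0, 0, 0], [0, 0, -40], 0]])

```text
time: 26.63
tool_pos: [0.5462, 0.121, 0.2901]
tcp_rot: [-2.086, -2.345, 0.001]
wrist_force: [1.0, 0.3, 0.3]
width: -0.001
grip_force: 0.0
```

step_arm(targets=[[[0, 0, 0], [0, 0, -40], 0], [[0, 0, 0], [30, 0, 0], 0], [[0, 0, 0], [30, 0, 0], 0], [[0, 0, 0], [0, 0, 0], 0], [[0, 0, 0], [0, 0, 0], 0]])

```text
time: 27.05
tool_pos: [0.5395, 0.1817, 0.3293]
tcp_rot: [-2.084, -2.349, 0.0]
wrist_force: [-0.0, -0.2, -0.4]
width: 0.0
grip_force: 0.0
```

```bash
python3 seat.py w6; python3 - <<'E'
from h import *
im=cv2.imread("pics/w6.png");im2=read_camera("scene")[140:268,240:410,::-1]
cv2.imwrite("pics/w6b.png",np.vstack([im[:330],cv2.resize(im2,(358,270),interpolation=cv2.INTER_CUBIC).copy() if 0 else cv2.copyMakeBorder(cv2.resize(im2,(358,270),interpolation=cv2.INTER_CUBIC),0,0,0,154,0)]))
c=np.array([.5359,.2155]);y=np.radians(6.5);u=np.array([np.cos(y),np.sin(y)]);n=np.array([-u[1],u[0]])
for nm,z in(("lid plate",.106),("box mouth",.1)):pass
print("outer lip corners px",[proj("wrist",[*(c+sx*.094*u+sy*.069*n),.1]).round(0) for sx,sy in((1,1),(1,-1),(-1,-1),(-1,1))])
print("plate corners px",[proj("wrist",[*(c+sx*.096*u+sy*.071*n),.106]).round(0) for sx,sy in((1,1),(1,-1),(-1,-1),(-1,1))])
E
```

```text
lid_bar [147.6 260.7] 0.93 [0.5429 0.213  0.129 ]
clip_px_hinge [136.8 361.6] 0.7 [0.6371 0.2304 0.103 ]
clip_py_hinge [ 54.9 258.6] 0.69 [0.5325 0.2897 0.103 ]
clip_nx_hinge [142.3 151.1] 0.8 [0.441 0.202 0.103]
clip_ny_hinge [216.6 256. ] 0.72 [0.5486 0.1395 0.103 ]
px nx [0.5391 0.2162 0.103 ] 0.1981 8.25
py ny [0.5406 0.2146 0.103 ] 0.1511 96.14
[0.54013032 0.17958064 0.32907929]
outer lip corners px [array([358.,  62.]), array([345., 208.]), array([159., 208.]), array([147.,  61.])]
plate corners px [array([362.,  58.]), array([348., 212.]), array([155., 212.]), array([142.,  58.])]
```

View pics/w6b.png

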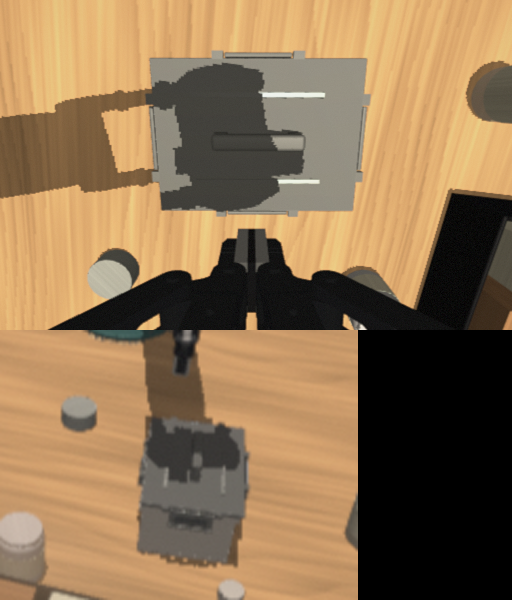

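All four clips hang flat: only thin edge strips show around the plate (plate corners about (150,58), (367,59), (353,211), (163,211)), and the scene view shows the +x flap against the wall. As a last check I'll feel the bar-top height with closed fingers, to confirm the lid is fully down.

step_arm(targets=[[[0, 0, 0], [36, 0, 0], 0], [[0, 0, 0], [0, 0, 40], 0], [[0, 0, 0], [0, 0, 40], 0], [[0, 0, 0], [0, 0, 25], 0], [[0, 0, 0], [0, 0, 10], 0]])

```text
time: 27.82
tool_pos: [0.5332, 0.2149, 0.2095]
tcp_rot: [-2.085, -2.344, 0.012]
wrist_force: [-0.6, -0.1, 0.2]
width: -0.005
grip_force: 0.0
```

step_arm(targets=[[[0, 0, 0], [0, 0, 3], 0], [[0, 0, 0], [0, 0, 1.5], 0], [[0, 0, 0], [0, 0, 0], 0], [[0, 0, 0], [0, 0, 0], 0]])

```text
time: 28.15
tool_pos: [0.5373, 0.2164, 0.2124]
tcp_rot: [2.087, 2.346, 0.005]
wrist_force: [-0.2, 0.2, 0.3]
width: -0.003
grip_force: 0.0
```

step_arm(targets=[[[0, 0, 0], [0, 0, 1], 0], [[0, 0, 0], [0, 0, 0], 0], [[0, 0, 0], [0, 0, 0], 0]])

```text
time: 28.4
tool_pos: [0.5364, 0.2163, 0.2101]
tcp_rot: [2.087, 2.347, 0.002]
wrist_force: [0.2, 0.4, -0.7]
width: 0.001
grip_force: 0.0
```

step_arm(targets=[[[0, 0, 0], [0, 0, 1], 0], [[0, 0, 0], [0, 0, 0], 0], [[0, 0, 0], [0, 0, 0], 0]])

```text
time: 28.65
tool_pos: [0.5363, 0.2163, 0.2087]
tcp_rot: [2.087, 2.347, 0.001]
wrist_force: [0.3, 0.5, 2.1]
width: 0.001
grip_force: 1.2
```

step_arm(targets=[[[0, 0, 0], [0, 0, 1], 0], [[0, 0, 0], [0, 0, 0], 0], [[0, 0, 0], [0, 0, 0], 0]])

```text
time: 28.9
tool_pos: [0.5363, 0.2163, 0.2086]
tcp_rot: [2.087, 2.347, 0.001]
wrist_force: [-1.7, -1.0, 7.3]
width: -0.002
grip_force: 3.7
```

step_arm(targets=[[[0, 0, 0], [0, 0, 0.5], 0], [[0, 0, 0], [0, 0, 0], 0], [[0, 0, 0], [0, 0, 0], 0]])

```text
time: 29.15
tool_pos: [0.5364, 0.2163, 0.2086]
tcp_rot: [2.087, 2.347, 0.002]
wrist_force: [-2.5, -1.4, 9.7]
width: 0.001
grip_force: 4.9
```

Contact came at 0.2086 m, exactly the expected seated height. Lifting clear and handing in.

step_arm(targets=[[[0, 0, 0], [0, 0, -20], 0], [[0, 0, 0], [0, 0, -40], 0], [[0, 0, 0], [0, 0, -40], 0], [[0, 0, 0], [0, 0, -20], 0], [[0, 0, 0], [0, 0, 0], 0]])

```text
time: 29.57
tool_pos: [0.5385, 0.2171, 0.3337]
tcp_rot: [2.084, 2.344, 0.016]
wrist_force: [0.4, 0.7, 0.4]
width: -0.002
grip_force: 0.0
```

step_arm(targets=[[[0, 0, 0], [0, 0, 0], 0], [[0, 0, 0], [0, 0, 0], 0], [[0, 0, 0], [0, 0, 0], 0]])

```text
time: 29.82
tool_pos: [0.5349, 0.2158, 0.3242]
tcp_rot: [-2.086, -2.346, 0.006]
wrist_force: [-0.9, -0.2, -0.2]
width: -0.0
grip_force: 0.0
```

```bash
python3 -c "
from workcell import *
print(finish_job())"
```

```text
the job is handed in; nothing more can be done
None
```

The lid is fully down on the box, all four clips are folded flat against its sides, the arm is clear of everything, and the job was handed in at about 30 s; the hand-in gave no verdict.

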